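# Nest the seedling pots on the scale and lift the stack off

### The job

Clear the bench scale so that it can be zeroed: nest the two loose small collared pots into the matching pot that stands on the scale's pan, until all three sit fully home in one straight stack on the pan. Then grip the stack so that the lowest pot comes too, lift it level to at least 5 cm above the pan, and finish while still holding it there in the air, steady and level, with nothing but the gripper carrying it. Leave everything else on the bench where it is.

Things in the scene. Friction and masses are not known exactly. Their poses are not given: they have to be found in the camera images.
- pot_base: Small white open seedling pot, 60 high. Tapered body 34 across at the foot, 53 at height 42; straight collar from there to the rim, 60 across outside, 56 inside. Walls 2, floor 3 thick, about 45 g. Origin: centre of underside, z up its axis; upright. Stands on the pan. A like pot nests in it with its collar resting on this rim: origin 18 above this one's; the third 36, stack 96 high. Sizes in mm.
- pot_a: Small white open seedling pot, 60 high. Tapered body 34 across at the foot, 53 at height 42; straight collar from there to the rim, 60 across outside, 56 inside. Walls 2, floor 3 thick, about 45 g. Origin: centre of underside, z up its axis; upright. One of the two loose ones, on the bench left or right of the scale. Sizes in mm.
- pot_b: Small white open seedling pot, 60 high. Tapered body 34 across at the foot, 53 at height 42; straight collar from there to the rim, 60 across outside, 56 inside. Walls 2, floor 3 thick, about 45 g. Origin: centre of underside, z up its axis; upright. The other loose one, on the bench left or right of the scale. Sizes in mm.
- scale: flat grey bench scale, fixed to the bench, 190 (its x) by 150 (its y), body 40 high, readout towards its -x end. Origin under the middle of the body, on the bench. Sizes in mm.
- pan (a point): centre of the top face of the scale's round steel pan, 128 across, 52 above the bench, z up; 25 from the scale's origin along its +x. The pan does not give. Sizes in mm.
- tall_tub: white plastic round tub, larger than the pots: 80 across, 88 high, no collar; origin at its underside. Leave alone. Sizes in mm.
- dish: low white plastic bowl, 88 across, 32 high; origin at its underside. Leave alone. Sizes in mm.
- block_1: dark brown wooden block 50 x 40 x 30 high; origin at its underside. Leave alone. Sizes in mm.
- block_2: dark brown wooden block 60 x 40 x 30 high; origin at its underside. Leave alone. Sizes in mm.
- screwdriver: screwdriver lying on the left, about 200 long; origin at its underside. Leave alone. Sizes in mm.
- jar: amber glass jar with a white lid, 64 across, 90 high; origin at its underside. Leave alone. Sizes in mm.
- can: closed pale metal can, 60 across, 100 high; origin at its underside. Leave alone. Sizes in mm.

How it is judged:
By the outcome, as a careful person would: the job done as asked, in the order asked, and still so for the second after the job is handed in, while the arm keeps its last pose, push and grip.
It also fails if it takes over 72 s, if anything falls off the work surface, if the arm or the gripper's body presses on something with over 40 N, if the wrist force passes 120 N, or if a joint passes its speed limit or range.

### The arm

A 6-joint arm with a two-finger parallel gripper is mounted at the origin on the work surface. World frame = base frame: x ahead of the robot, y to its left, z up, the work surface at z = 0. Lengths are in m, angles in rad, forces in N, time in s.
With the tool pointing down it reaches from about 0.35 to 0.975 m from the base axis. Payload 7.1 kg.
Tool frame: the origin (TCP) lies at the very end of the fingers, on their centre line; the grasp point (between the pads) lies 19 mm behind it; z points along the fingers, y is the line along which they close (so a half turn about z gives the same grasp; the last joint's range is limited). The gripper opens to 88 mm and grips with 3 to 60 N. Pads are 20 mm wide; open, the fingers measure 115 mm over their backs; the gripper's body (75 mm by 178 mm) begins 61 mm behind the grasp point.
Start: joints at [1.085, 0.423, 1.63, -0, 1.089, -0.019], TCP at [0.281, 0.558, 0.223] pointing down, gripper open.
Joint ranges: [-3, 3], [-0.9, 2.11], [0.09, 2.58], [-1.31, 4.45], [0.11, 2.69], [-2.54, 2.54]. Speed limits (rad/s): [2.39, 2.39, 3.01, 3.14, 3.14, 3.14].

### API

Orientations are given as [roll, pitch, yaw] about the fixed x, y, z axes, in that order (R = Rz(yaw) Ry(pitch) Rx(roll)).
In Python, from workcell import bot, imaging, models gives the robot as it stands.
- The arm moves only by the tool jog_arm, never from a script. Its arguments are lists of equal length, an entry for each row: "hand": the opening, from 0 (shut) to 1 (fully open); "offset": the shift along the world's x, y, z in cm, a list of three; "twist": the turn, a rotation vector about the world's x, y, z in rad, a list of three. A call has 1 to 8 rows; each row is the pose to reach, as a shift and turn from the pose commanded when the call began; what a row does not reach only later rows make up. A row lasts 1/10 s, in which the tool goes at most 50 mm and 8.59 degrees, less where a joint would pass 70% of its speed; a pose out of reach is approached as far as the arm can. A call with a gripper value outside its range is refused whole. The fingers move at their own pace and stop on an object; "grip_force" is the grip in N (left out, the last holds). Time passes only in rows, so rows that repeat a pose let the fingers close. It gives the time, the measured TCP pose, the force, the opening and the grip force at its end, in the units of the state.
- bot.get_state(): the state, without advancing time (a new reading comes with each control period).
- imaging.grab_frame(name): name is "side" or "top"; returns a dict with "color" (420x560x3 uint8, red, green, blue), "K" (3x3 intrinsics, pixels), "cam_to_world" (4x4, takes a point from camera to world coordinates). Camera axes: x right, y down, z forward; pixel columns grow to the right and rows downward; lengths in m; the calibration is good to about 2 mm. A picture is of the moment at which its call begins. There is no depth.
- bot.hand_in(): hands the job in; it is judged then, once.
Trained networks look in the newest picture that a camera, given by its name, has taken for a name from the list of things; names that differ only in an ending like _2 or _b are one class to them, and where a whole thing is asked for, a point or a joint stands for the part that bears it (a point fixed in the world has none). Each returns a list of dicts, best first, with "p" (0 to 1); they miss things now and then, are a little off and sometimes report something else, mostly with a low value. They report only what shows in the picture. A call takes as long as a camera call.
- models.cut_out(camera, name): "mask" (420x560 bool, what is visible of it) and "box" ([left, top, right, bottom] in pixels, round what is visible of it).
- models.tip_of(camera, name): "at" ([column, row] in pixels: a listed point, or the origin of a listed thing).
The state is a dict: "t": time; "joints": joint angles; "joint_velocities": joint speeds; "joint_efforts": joint torques, N m; "position": TCP position; "tool_rot": TCP orientation; "contact_force": force on the tool from outside, world axes, zero at the start; "ft_torque": the same for the moment, N m; "gripper_width": finger opening in m; "grip_force": force on a finger pad.
Only numpy, scipy, OpenCV 4.12 (cv2) and the standard library are available. Lean on these libraries where they do the work, as an engineer would, in place of code of your own. Each camera call takes 0.05 s, during which the arm holds its last target. There are 200 camera calls.

## Working session

There is one attempt and no reset: what is moved stays moved. The work goes in short steps, Python scripts to look and compute and a tool call to move; the robot and the scene stay as the last step left them, time stands still between calls to the robot, and variables do not carry over. Pictures are saved under pics/ and viewed, at most 10 in all, crops included, and the job is handed in when it is done.

Besides the shell and the picture viewer there is one more tool, called after "Call:" in YAML: its name, and indented under it one key for each argument. jog_arm: Moves the arm, as the interface text tells. Its arguments: {"type":"object","properties":{"hand":{"type":"array"},"offset":{"type":"array"},"twist":{"type":"array"},"grip_force":{"type":"number"}},"required":["hand","offset","twist"]}

```bash
mkdir -p pics
cat > h.py <<'E'
import numpy as np, cv2
from workcell import bot, imaging, models
def ray(f,uv):
    K,T=f["K"],f["cam_to_world"]
    d=T[:3,:3]@np.linalg.solve(K,[uv[0],uv[1],1.]); return T[:3,3],d
def onz(f,uv,z):
    o,d=ray(f,uv); return o+d*(z-o[2])/d[2]
def proj(f,P):
    T=f["cam_to_world"]; p=f["K"]@(T[:3,:3].T@(np.asarray(P)-T[:3,3])); return p[:2]/p[2]
E
python3 - <<'E'
from h import *
np.set_printoptions(precision=3,suppress=True)
for c in("top","side"):
    f=imaging.grab_frame(c); cv2.imwrite(f"pics/{c}0.png",f["color"][...,::-1])
    print(c,f["cam_to_world"],f["K"][0])
    for n in("pot_a","pan","scale","tall_tub","dish","jar","can","block_1","screwdriver"):
        for r in models.tip_of(c,n): print(n,"tip",np.array(r["at"]),round(r["p"],2),onz(f,r["at"],.052 if n=="pan" else 0))
        if n=="pot_a":
            for r in models.cut_out(c,n): print(n,"box",r["box"],round(r["p"],2))
print(bot.get_state())
E
```

```text
top [[-0.018 -0.995  0.103  0.411]
 [-1.     0.021  0.019  0.069]
 [-0.021 -0.102 -0.995  1.302]
 [ 0.     0.     0.     1.   ]] [488.862   0.    279.57 ]
pot_a tip [408.1 174.3] 0.89 [ 0.61  -0.252  0.   ]
pot_a box [398.6, 159.5, 421.9, 183.9] 0.9
pot_a box [192.6, 213.5, 215.6, 236.0] 0.73
pan tip [302.1 188.7] 0.73 [0.571 0.034 0.052]
pan tip [240.1 277.1] 0.71 [0.348 0.197 0.052]
scale tip [303.  200.2] 0.92 [0.547 0.031 0.   ]
tall_tub tip [224.4 168. ] 0.79 [0.638 0.241 0.   ]
dish tip [303.8 197.5] 0.21 [0.554 0.029 0.   ]
jar tip [272.6 126.2] 0.84 [0.751 0.109 0.   ]
can tip [351.6 125.9] 0.88 [ 0.746 -0.105  0.   ]
can tip [269.3 128.9] 0.59 [0.743 0.118 0.   ]
block_1 tip [240.4 272.5] 0.7 [0.358 0.201 0.   ]
screwdriver tip [152.4 233.3] 0.88 [0.466 0.436 0.   ]
side [[ 0.944 -0.17   0.284  0.309]
 [-0.331 -0.499  0.801 -0.586]
 [ 0.005 -0.85  -0.527  0.512]
 [ 0.     0.     0.     1.   ]] [398.719   0.    278.428]
pot_a tip [384.  343.2] 0.78 [ 0.605 -0.249  0.   ]
pot_a tip [228.3 195.9] 0.59 [0.478 0.273 0.   ]
pot_a box [214.2, 170.2, 237.9, 197.9] 0.86
pot_a box [36
[... 404 characters left out ...]
.11  0.  ]
block_1 tip [212.8 359.3] 0.83 [ 0.346 -0.19   0.   ]
block_1 tip [183.6 219. ] 0.81 [0.357 0.204 0.   ]
screwdriver tip [211.2 170.1] 0.82 [0.466 0.428 0.   ]
screwdriver tip [354.3 204.7] 0.58 [0.759 0.132 0.   ]
{'t': 1.1, 'joints': array([ 1.085,  0.423,  1.63 ,  0.   ,  1.089, -0.019]), 'joint_velocities': array([ 0.002,  0.001,  0.002, -0.   ,  0.001, -0.001]), 'joint_efforts': array([ -0.   , -54.458, -27.405,   0.064,   0.017,  -0.   ]), 'position': array([0.281, 0.558, 0.223]), 'tool_rot': array([ 3.142, -0.   ,  2.675]), 'contact_force': array([-0.231,  0.494, -0.141]), 'ft_torque': array([ 0.011, -0.017,  0.045]), 'grip_force': 0.0, 'gripper_width': 0.08754589526809707}
```

View pics/top0.png

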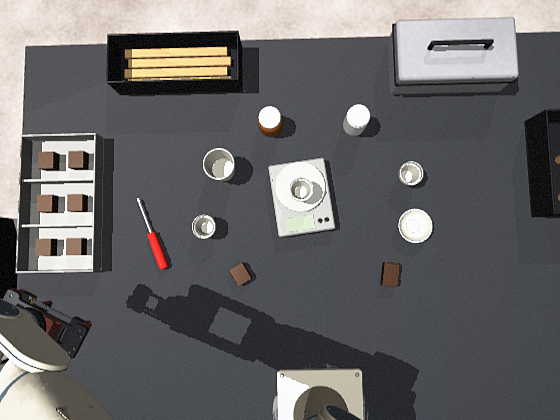

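View pics/side0.png

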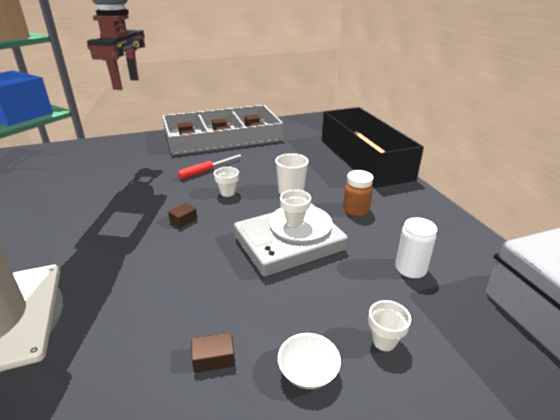

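The top view shows the loose pots at about (203,226) and (411,173), and the base pot on the pan at (301,189). The dish, tub, jar and can stand clear of all three. Next I fit the pot silhouettes to the masks.

```bash
cat >> h.py <<'E'
from scipy.optimize import minimize
A=np.linspace(0,2*np.pi,48,endpoint=False)
def pts(parts=((.017,0),(.0265,.042),(.03,.042),(.03,.06))):
    return np.array([[r*np.cos(a),r*np.sin(a),z] for r,z in parts for a in A])
def fit(f,mask,x0,z,hz=None):
    ys,xs=np.nonzero(mask); S=8; P=pts()
    x1,y1=max(xs.min()-15,0),max(ys.min()-15,0); x2,y2=xs.max()+15,ys.max()+15
    m=cv2.resize(mask[y1:y2,x1:x2].astype(np.uint8),None,fx=S,fy=S,interpolation=cv2.INTER_NEAREST)
    def c(p):
        uv=np.array([proj(f,q+[p[0],p[1],z]) for q in P])
        h=cv2.convexHull(((uv-[x1,y1]+.5)*S).astype(np.float32)).astype(np.int32)
        r=np.zeros_like(m); cv2.fillConvexPoly(r,h,1)
        return 1-(r&m).sum()/(r|m).sum()
    s=minimize(c,x0,method="Nelder-Mead",options=dict(initial_simplex=np.array(x0)+[[0,0],[.01,0],[0,.01]],xatol=1e-4,fatol=1e-4))
    return s.x,s.fun
E
python3 - <<'E'
from h import *
np.set_printoptions(precision=4,suppress=True)
for c in("top","side"):
    f=imaging.grab_frame(c)
    for r in models.cut_out(c,"pot_a"):
        b=r["box"]; u=((b[0]+b[2])/2,(b[1]+b[3])/2)
        p0=onz(f,u,.03); z=.052 if abs(p0[1]-.034)<.08 else 0
        p0=onz(f,u,z+.03); print(c,np.array(b),round(r["p"],2),z,*fit(f,r["mask"],p0[:2],z))
E
```

```text
top [398.6 158.3 424.7 185. ] 0.92 0 [ 0.6072 -0.2452] 0.05974008969197031
top [188.8 215.9 215.7 234.8] 0.77 0 [0.4808 0.2886] 0.04835615977386676
side [367.  302.3 411.8 350.1] 0.76 0 [ 0.6058 -0.2463] 0.04502752258929499
side [214.6 169.1 236.1 198.7] 0.66 0 [0.4807 0.2878] 0.10436073984069127
```

Run:
```python
from h import *
np.set_printoptions(precision=4,suppress=True)
out=[]
fs={c:imaging.grab_frame(c) for c in("top","side")}
for c in fs:
    for n in("pot_base","pot_a"):
        for r in models.cut_out(c,n):
            print(c,n,np.array(r["box"]),round(r["p"],2))
print(onz(fs["top"],(301,188.5),.112),onz(fs["side"],(295,201),.112))
for c,(u,v) in dict(top=(301,189),side=(295,212)).items():
    im=fs[c]["color"][v-25:v+25,u-25:u+25,::-1]
    out.append(cv2.resize(im,(400,400),interpolation=cv2.INTER_CUBIC))
for c,bs in dict(top=((203,226),),side=((227,184),)).items(): pass
cv2.imwrite("pics/b.png",np.hstack(out))
```

```text
top pot_base [288.  181.1 312.6 201.4] 0.78
top pot_a [190.8 213.6 215.5 235.7] 0.95
top pot_a [399.8 162.6 425.6 184.8] 0.77
side pot_base [281.  190.1 311.9 227.3] 0.82
side pot_a [213.2 166.8 237.7 196.3] 0.96
side pot_a [367.7 303.5 409.2 351. ] 0.9
side pot_a [279.9 190.3 311.9 225.6] 0.38
[0.5639 0.0386 0.112 ] [0.5587 0.0245 0.112 ]
```

View pics/b.png

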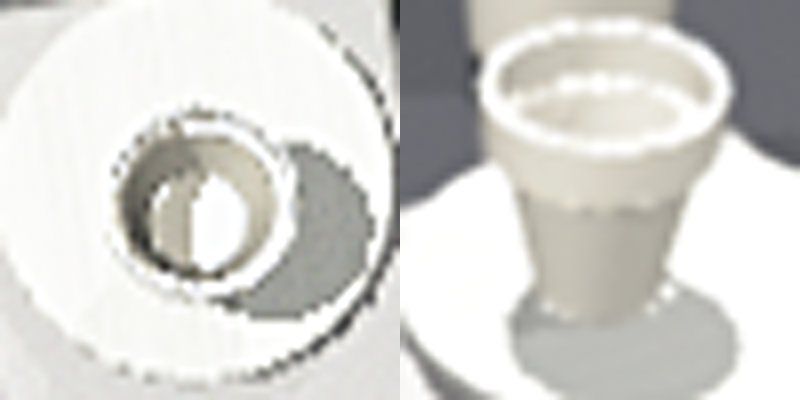

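Call:
jog_arm:
  hand: [1,1,1,1,1,1,1]
  offset:
    - [5,-6,0]
    - [9,-12,0]
    - [13,-18,0]
    - [17,-23,0]
    - [20,-27,0]
    - [20,-27,0]
    - [20,-27,0]
  twist:
    - [0,0,0]
    - [0,0,0]
    - [0,0,0]
    - [0,0,0]
    - [0,0,0]
    - [0,0,0]
    - [0,0,0]
  grip_force: 10

```text
t: 2.3
position: [0.4827, 0.2857, 0.2229]
tool_rot: [3.141, 0.001, 2.674]
contact_force: [-1.0, 0.3, 0.6]
gripper_width: 0.0878
grip_force: 0.0
```

The crop shows the base pot's rim centred at about (301.0,188.9) in the top view and (295.3,197.4) in the side view. The arm is above the left pot, so I descend.

Call:
jog_arm:
  hand: [1,1,1,1,1,1,1]
  offset:
    - [0,0,-4]
    - [0,0,-8]
    - [0,0,-11]
    - [0,0,-14]
    - [0,0,-16]
    - [0,0,-17.7]
    - [0,0,-17.7]
  twist:
    - [0,0,0]
    - [0,0,0]
    - [0,0,0]
    - [0,0,0]
    - [0,0,0]
    - [0,0,0]
    - [0,0,0]

```text
t: 3.0
position: [0.4799, 0.2873, 0.0436]
tool_rot: [-3.138, -0.002, 2.675]
contact_force: [0.1, -0.1, -0.2]
gripper_width: 0.088
grip_force: 0.0
```

Run:
```python
from h import *
np.set_printoptions(precision=4,suppress=True)
fs={c:imaging.grab_frame(c) for c in("top","side")}
print(onz(fs["top"],(301,188.9),.112),onz(fs["side"],(295.25,197.4),.112))
for c in fs:
    r=models.cut_out(c,"pot_base")
    for q in r: print(c,np.array(q["box"]),q["p"],*fit(fs[c],q["mask"],[.563,.036],.052))
print(bot.get_state()["position"])
f=fs["side"]; cv2.imwrite("pics/c.png",cv2.resize(f["color"][120:240,160:320,::-1],None,fx=4,fy=4))
```

```text
[0.5629 0.0386 0.112 ] [0.5641 0.037  0.112 ]
top [288.9 178.5 313.3 203.4] 0.65 [0.5654 0.0392] 0.04546307884856071
top [396.1 210.1 432.6 241.7] 0.26 [0.563 0.036] 1.0
side [278.1 190.4 309.1 223.8] 0.58 [0.5651 0.0423] 0.10398577257035257
side [341.9 171.5 371.  214. ] 0.41 [0.563 0.036] 1.0
[0.4819 0.2885 0.0467]
```

View pics/c.png

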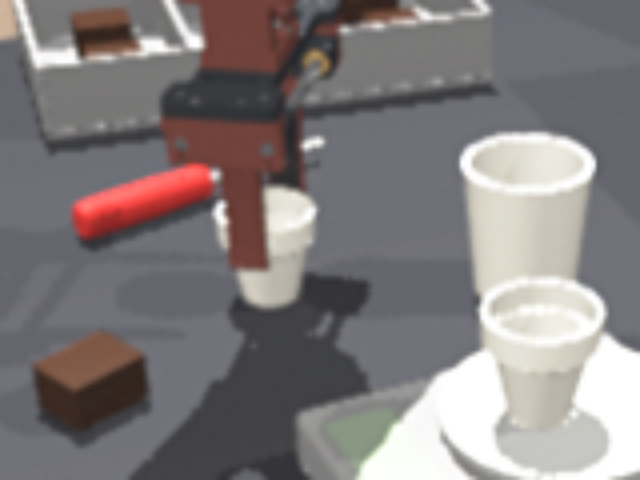

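The fingers straddle the pot's collar. The base pot is at about (0.564, 0.038). I close the gripper.

Call:
jog_arm:
  hand: [0.5,0.5,0.5,0.5,0.5,0.5,0.5,0.5]
  offset:
    - [0,0,0]
    - [0,0,0]
    - [0,0,0]
    - [0,0,0]
    - [0,0,0]
    - [0,0,0]
    - [0,0,0]
    - [0,0,0]
  twist:
    - [0,0,0]
    - [0,0,0]
    - [0,0,0]
    - [0,0,0]
    - [0,0,0]
    - [0,0,0]
    - [0,0,0]
    - [0,0,0]
  grip_force: 10

```text
t: 4.0
position: [0.4814, 0.2882, 0.0459]
tool_rot: [3.141, 0.0, 2.675]
contact_force: [-0.5, -1.3, 5.2]
gripper_width: 0.0599
grip_force: 10.0
```

Call:
jog_arm:
  hand: [0.5,0.5,0.5,0.5,0.5,0.5,0.5,0.5]
  offset:
    - [0,0,1]
    - [0,0,4]
    - [0,0,8]
    - [0,0,12]
    - [0,0,15]
    - [1,-3,16]
    - [2,-6,16]
    - [3,-9,16]
  twist:
    - [0,0,0]
    - [0,0,0]
    - [0,0,0]
    - [0,0,0]
    - [0,0,0]
    - [0,0,0]
    - [0,0,0]
    - [0,0,0]

```text
t: 4.8
position: [0.5114, 0.1974, 0.2068]
tool_rot: [3.141, 0.001, 2.676]
contact_force: [0.2, -0.3, 0.1]
gripper_width: 0.06
grip_force: 10.0
```

Call:
jog_arm:
  hand: [0.5,0.5,0.5,0.5,0.5,0.5,0.5,0.5]
  offset:
    - [1.3,-4,0]
    - [2.6,-8,0]
    - [4,-12,0]
    - [5,-15,0]
    - [5.3,-16,0]
    - [5.3,-16,0]
    - [5.3,-16,0]
    - [5.3,-16,0]
  twist:
    - [0,0,0]
    - [0,0,0]
    - [0,0,0]
    - [0,0,0]
    - [0,0,0]
    - [0,0,0]
    - [0,0,0]
    - [0,0,0]

```text
t: 5.6
position: [0.5637, 0.0394, 0.2057]
tool_rot: [3.142, -0.0, 2.676]
contact_force: [-0.3, -0.2, 0.2]
gripper_width: 0.0595
grip_force: 10.0
```

Run:
```python
from h import *
np.set_printoptions(precision=4,suppress=True)
s=[bot.get_state()]
out=[]
for c,(u,v) in dict(top=(301,180),side=(295,190)).items():
    f=imaging.grab_frame(c); s.append(bot.get_state())
    for n in ("pot_a",):
        for q in models.cut_out(c,n): print(c,np.array(q["box"]),round(q["p"],2))
    p=s[-1]["position"]; 
    im=f["color"].copy()
    out.append(cv2.resize(im[v-50:v+50,u-50:u+50,::-1],(400,400),interpolation=cv2.INTER_CUBIC))
    print([proj(f,[.564,.038,z]) for z in(.112,.152,.207)])
cv2.imwrite("pics/d.png",np.hstack(out))
for q in s: print(q["position"],q["tool_rot"],q["contact_force"],q["gripper_width"])
```

```text
top [399.7 159.  424.  184.8] 0.76
top [257.9 109.6 281.3 135.2] 0.63
[array([301.2363, 188.4488]), array([301.6245, 186.2948]), array([302.204 , 183.0798])]
side [277.6 143.9 312.6 180.9] 0.62
side [365.3 299.6 410.  347.5] 0.61
[array([295.0357, 197.1641]), array([295.6068, 179.1766]), array([296.4457, 152.7545])]
[0.5637 0.0394 0.2057] [ 3.1415 -0.0005  2.6762] [-0.3014 -0.2342  0.2494] 0.05953509004608988
[0.5638 0.0395 0.2057] [ 3.1415 -0.0003  2.6764] [ 0.1754  0.1092 -0.3252] 0.05975705638810867
[0.5639 0.0392 0.2057] [-3.1416 -0.0002  2.6764] [-0.2121 -0.2717 -0.4959] 0.05967220050620966
```

View pics/d.png

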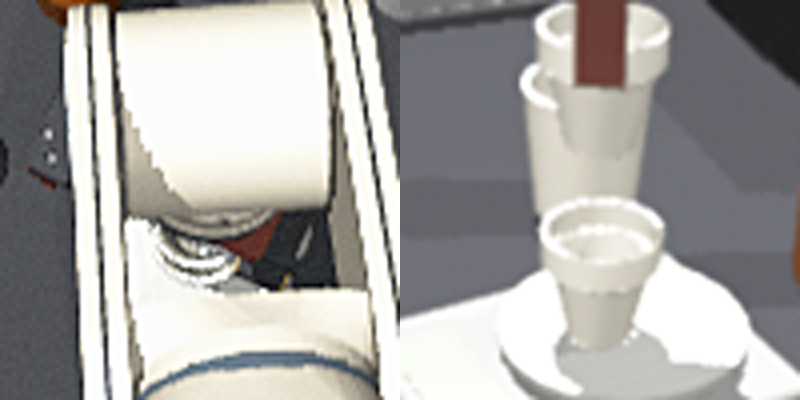

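Held pot is aligned over the base pot in the side view (rims at x≈295). Lower it, slowing near contact.

Call:
jog_arm:
  hand: [0.5,0.5,0.5,0.5,0.5,0.5,0.5,0.5]
  offset:
    - [0,-0.1,-2]
    - [0,-0.1,-4]
    - [0,-0.1,-5.5]
    - [0,-0.1,-6.5]
    - [0,-0.1,-7.3]
    - [0,-0.1,-8]
    - [0,-0.1,-8.3]
    - [0,-0.1,-8.3]
  twist:
    - [0,0,0]
    - [0,0,0]
    - [0,0,0]
    - [0,0,0]
    - [0,0,0]
    - [0,0,0]
    - [0,0,0]
    - [0,0,0]

```text
t: 6.6
position: [0.5642, 0.0371, 0.1226]
tool_rot: [-3.142, -0.0, 2.675]
contact_force: [-0.3, 0.0, -1.1]
gripper_width: 0.0598
grip_force: 10.0
```

Call:
jog_arm:
  hand: [0.5,0.5,0.5,0.5]
  offset:
    - [0,0,-0.3]
    - [0,0,-0.6]
    - [0,0,-0.7]
    - [0,0,-0.7]
  twist:
    - [0,0,0]
    - [0,0,0]
    - [0,0,0]
    - [0,0,0]

```text
t: 7.0
position: [0.5646, 0.0372, 0.116]
tool_rot: [3.141, 0.001, 2.675]
contact_force: [0.3, -0.0, 1.6]
gripper_width: 0.0597
grip_force: 10.0
```

Call:
jog_arm:
  hand: [0.5,0.5,1,1,1,1,1,1]
  offset:
    - [0,0,-0.2]
    - [0,0,-0.2]
    - [0,0,-0.2]
    - [0,0,-0.1]
    - [0,0,0]
    - [0,0,0]
    - [0,0,0]
    - [0,0,0]
  twist:
    - [0,0,0]
    - [0,0,0]
    - [0,0,0]
    - [0,0,0]
    - [0,0,0]
    - [0,0,0]
    - [0,0,0]
    - [0,0,0]

```text
t: 7.8
position: [0.5642, 0.0371, 0.1156]
tool_rot: [-3.142, -0.0, 2.675]
contact_force: [0.3, -0.3, -0.4]
gripper_width: 0.0878
grip_force: 0.0
```

Call:
jog_arm:
  hand: [1,1,1,1,1,1,1,1]
  offset:
    - [0,0,3]
    - [0,0,6]
    - [0,0,9]
    - [0.5,-4,10]
    - [1,-9,10]
    - [2,-14,10]
    - [3,-19,10]
    - [4,-24,10]
  twist:
    - [0,0,0]
    - [0,0,0]
    - [0,0,0]
    - [0,0,0]
    - [0,0,0]
    - [0,0,0]
    - [0,0,0]
    - [0,0,0]

```text
t: 8.6
position: [0.6036, -0.2016, 0.2158]
tool_rot: [3.142, 0.0, 2.675]
contact_force: [0.0, -0.6, 0.6]
gripper_width: 0.0876
grip_force: 0.0
```

Call:
jog_arm:
  hand: [1,1,1,1]
  offset:
    - [0.2,-4.3,0]
    - [0.2,-4.3,0]
    - [0.2,-4.3,0]
    - [0.2,-4.3,0]
  twist:
    - [0,0,0]
    - [0,0,0]
    - [0,0,0]
    - [0,0,0]

```text
t: 9.0
position: [0.6053, -0.2415, 0.2154]
tool_rot: [3.141, -0.001, 2.675]
contact_force: [0.3, 0.2, -0.3]
gripper_width: 0.0874
grip_force: 0.0
```

Run:
```python
from h import *
np.set_printoptions(precision=4,suppress=True)
out=[]
for c,(u,v) in dict(top=(301,185),side=(295,200)).items():
    f=imaging.grab_frame(c)
    for q in models.cut_out(c,"pot_a"):
        print(c,np.array(q["box"]),round(q["p"],2))
        if q["box"][0]>330: print(fit(f,q["mask"],[.606,-.246],0))
    out.append(cv2.resize(f["color"][v-40:v+40,u-40:u+40,::-1],(400,400),interpolation=cv2.INTER_CUBIC))
    print([proj(f,[.564,.038,z]) for z in(.112,.130)])
cv2.imwrite("pics/e.png",np.hstack(out)); print(bot.get_state()["position"])
```

```text
top [401.8 160.9 424.5 184.5] 0.61
(array([ 0.6066, -0.2465]), np.float64(0.07894736842105265))
top [144.5 212.7 168.4 269.1] 0.36
[array([301.2363, 188.4488]), array([301.4077, 187.4975])]
side [276.8 183.  308.8 208.6] 0.82
side [369.3 302.1 411.1 349.6] 0.62
(array([ 0.6062, -0.2457]), np.float64(0.03541162227602901))
[array([295.0357, 197.1641]), array([295.2888, 189.191 ])]
[ 0.6058 -0.2413  0.2159]
```

View pics/e.png

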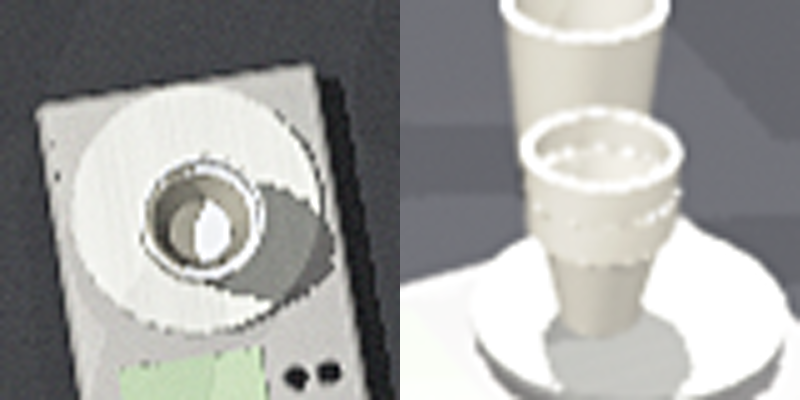

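The first pot is nested straight, with its rim at about (295,189) in the side view. Now for the right pot.

Call:
jog_arm:
  hand: [1,1,1,1,1,1,1]
  offset:
    - [0.1,-0.4,-4]
    - [0.1,-0.4,-8]
    - [0.1,-0.4,-11]
    - [0.1,-0.4,-14]
    - [0.1,-0.4,-16]
    - [0.1,-0.4,-17]
    - [0.1,-0.4,-17]
  twist:
    - [0,0,0]
    - [0,0,0]
    - [0,0,0]
    - [0,0,0]
    - [0,0,0]
    - [0,0,0]
    - [0,0,0]

```text
t: 9.9
position: [0.606, -0.2458, 0.0445]
tool_rot: [-3.141, -0.002, 2.676]
contact_force: [0.4, 1.0, -0.0]
gripper_width: 0.0879
grip_force: 0.0
```

Call:
jog_arm:
  hand: [0.5,0.5,0.5,0.5,0.5,0.5,0.5,0.5]
  offset:
    - [0,0,0]
    - [0,0,0]
    - [0,0,0]
    - [0,0,0]
    - [0,0,0]
    - [0,0,0]
    - [0,0,0]
    - [0,0,0]
  twist:
    - [0,0,0]
    - [0,0,0]
    - [0,0,0]
    - [0,0,0]
    - [0,0,0]
    - [0,0,0]
    - [0,0,0]
    - [0,0,0]

```text
t: 10.7
position: [0.6072, -0.247, 0.0466]
tool_rot: [3.141, 0.001, 2.675]
contact_force: [-0.7, 0.8, 5.6]
gripper_width: 0.0597
grip_force: 10.0
```

Call:
jog_arm:
  hand: [0.5,0.5,0.5,0.5,0.5,0.5,0.5,0.5]
  offset:
    - [0,0,1]
    - [0,0,4]
    - [0,0,8]
    - [0,0,12]
    - [0,0,15]
    - [0,0,18]
    - [-0.5,3,19]
    - [-1,7,19]
  twist:
    - [0,0,0]
    - [0,0,0]
    - [0,0,0]
    - [0,0,0]
    - [0,0,0]
    - [0,0,0]
    - [0,0,0]
    - [0,0,0]

```text
t: 11.5
position: [0.5975, -0.1777, 0.2385]
tool_rot: [3.141, 0.005, 2.672]
contact_force: [0.4, -0.1, -0.8]
gripper_width: 0.0597
grip_force: 10.0
```

Call:
jog_arm:
  hand: [0.5,0.5,0.5,0.5,0.5,0.5,0.5,0.5]
  offset:
    - [-0.6,4,0]
    - [-1.2,8,0]
    - [-1.8,12,0]
    - [-2.4,16,0]
    - [-3,19.5,0]
    - [-3.3,21.4,0]
    - [-3.3,21.4,0]
    - [-3.3,21.4,0]
  twist:
    - [0,0,0]
    - [0,0,0]
    - [0,0,0]
    - [0,0,0]
    - [0,0,0]
    - [0,0,0]
    - [0,0,0]
    - [0,0,0]

```text
t: 12.3
position: [0.5636, 0.0373, 0.236]
tool_rot: [-3.141, 0.0, 2.676]
contact_force: [0.2, -0.2, -0.9]
gripper_width: 0.0597
grip_force: 10.0
```

Run:
```python
from h import *
f=imaging.grab_frame("side"); cv2.imwrite("pics/g.png",cv2.resize(f["color"][120:240,235:355,::-1],(480,480),interpolation=cv2.INTER_CUBIC))
s=bot.get_state(); print(s["position"],s["tool_rot"],proj(f,[.564,.037,.23]),proj(f,[.564,.037,.13]))
```

```text
[0.56369664 0.03670124 0.23591507] [-3.14140681e+00  3.64046336e-04  2.67483203e+00] [297.02008975 141.28106473] [295.47696504 189.43262811]
```

View pics/g.png

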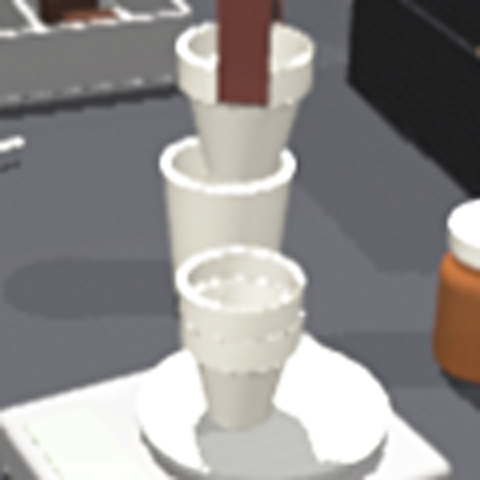

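The held pot is level and aligned over the stack. Its rim is at about (296,134) and the stack rim at about (295,190). I lower it.

Call:
jog_arm:
  hand: [0.5,0.5,0.5,0.5,0.5,0.5,0.5,0.5]
  offset:
    - [0,0,-2]
    - [0,0,-4]
    - [0,0,-6]
    - [0,0,-7.5]
    - [0,0,-8.5]
    - [0,0,-9.1]
    - [0,0,-9.5]
    - [0,0,-9.5]
  twist:
    - [0,0,0]
    - [0,0,0]
    - [0,0,0]
    - [0,0,0]
    - [0,0,0]
    - [0,0,0]
    - [0,0,0]
    - [0,0,0]

```text
t: 13.15
position: [0.5637, 0.037, 0.1406]
tool_rot: [-3.141, -0.0, 2.674]
contact_force: [0.2, 0.1, -0.7]
gripper_width: 0.0598
grip_force: 10.0
```

Call:
jog_arm:
  hand: [0.5,0.5,0.5,0.5,0.5]
  offset:
    - [0,0,-0.3]
    - [0,0,-0.6]
    - [0,0,-0.8]
    - [0,0,-0.9]
    - [0,0,-0.9]
  twist:
    - [0,0,0]
    - [0,0,0]
    - [0,0,0]
    - [0,0,0]
    - [0,0,0]

```text
t: 13.65
position: [0.5649, 0.0374, 0.1335]
tool_rot: [3.14, 0.003, 2.675]
contact_force: [-1.6, -0.3, 12.3]
gripper_width: 0.0597
grip_force: 10.0
```

Call:
jog_arm:
  hand: [1,1,1,1,1,1,1,1]
  offset:
    - [0,0,0.1]
    - [0,0,0.2]
    - [0,0,0.2]
    - [0,0,0.2]
    - [0,0,0.2]
    - [0,0,4]
    - [0,0,8]
    - [0,0,8]
  twist:
    - [0,0,0]
    - [0,0,0]
    - [0,0,0]
    - [0,0,0]
    - [0,0,0]
    - [0,0,0]
    - [0,0,0]
    - [0,0,0]

```text
t: 14.45
position: [0.5668, 0.0375, 0.2166]
tool_rot: [3.137, 0.008, 2.675]
contact_force: [0.8, 0.8, 0.3]
gripper_width: 0.0877
grip_force: 0.0
```

Run:
```python
from h import *
f=imaging.grab_frame("side"); cv2.imwrite("pics/i.png",cv2.resize(f["color"][140:240,245:345,::-1],(600,600),interpolation=cv2.INTER_CUBIC))
s=bot.get_state(); print(s["position"]); print([((proj(f,[.564,.037,z])-[245,140]+.5)*6).round() for z in(.052,.112,.13,.148)])
```

```text
[0.56536485 0.03737782 0.21419559]
[array([299., 499.]), array([304., 347.]), array([306., 300.]), array([307., 251.])]
```

View pics/i.png

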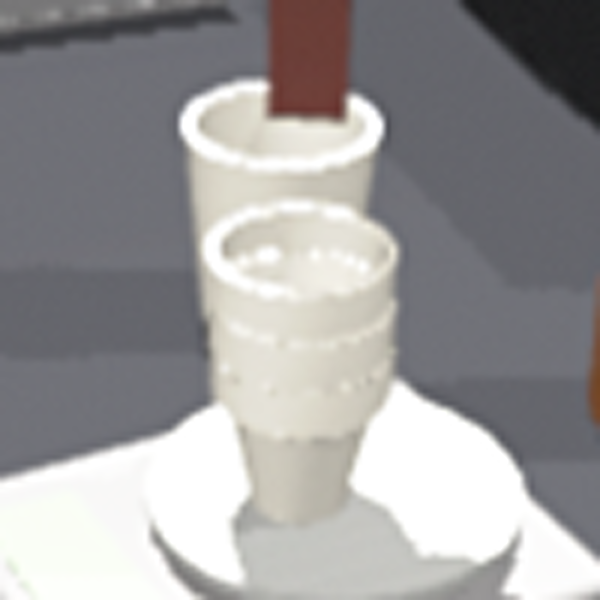

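The stack looks fully nested and very nearly straight (top rim centred at about (300,250) in the crop, predicted (307,251)). To make sure it is home, I'll press lightly on the rim with half-open fingers.

Call:
jog_arm:
  hand: [0.59,0.59,0.59,0.59,0.59,0.59,0.59,0.59]
  offset:
    - [0,0,0]
    - [0,0,0]
    - [0,0,-1]
    - [0,0,-2]
    - [0,0,-4]
    - [0,0,-5.5]
    - [0,0,-5.8]
    - [0,0,-5.8]
  twist:
    - [0,0,0]
    - [0,0,0]
    - [0,0,0]
    - [0,0,0]
    - [0,0,0]
    - [0,0,0]
    - [0,0,0]
    - [0,0,0]

```text
t: 15.3
position: [0.5628, 0.0372, 0.1523]
tool_rot: [-3.14, -0.002, 2.675]
contact_force: [0.7, -0.6, 0.3]
gripper_width: 0.0518
grip_force: 0.0
```

Call:
jog_arm:
  hand: [0.59,0.59,0.59,0.59]
  offset:
    - [0,0,-0.3]
    - [0,0,-0.5]
    - [0,0,-0.6]
    - [0,0,-0.6]
  twist:
    - [0,0,0]
    - [0,0,0]
    - [0,0,0]
    - [0,0,0]

```text
t: 15.7
position: [0.564, 0.0373, 0.1482]
tool_rot: [3.141, 0.001, 2.675]
contact_force: [-0.2, 0.3, 2.1]
gripper_width: 0.0516
grip_force: 0.9
```

Call:
jog_arm:
  hand: [0.59,0.59,0.59]
  offset:
    - [0,0,-0.1]
    - [0,0,-0.2]
    - [0,0,-0.2]
  twist:
    - [0,0,0]
    - [0,0,0]
    - [0,0,0]

```text
t: 16.0
position: [0.5649, 0.0372, 0.1475]
tool_rot: [3.14, 0.003, 2.675]
contact_force: [-1.8, -0.2, 11.3]
gripper_width: 0.0519
grip_force: 5.8
```

Call:
jog_arm:
  hand: [0.59,0.59,1,1,1,1,1,1]
  offset:
    - [0,0,1]
    - [0,0,2]
    - [0,0,2]
    - [0,0,2]
    - [0,0,2]
    - [0,0,2]
    - [0,0,2]
    - [0,0,2]
  twist:
    - [0,0,0]
    - [0,0,0]
    - [0,0,0]
    - [0,0,0]
    - [0,0,0]
    - [0,0,0]
    - [0,0,0]
    - [0,0,0]

```text
t: 16.8
position: [0.5635, 0.0373, 0.1654]
tool_rot: [-3.141, -0.0, 2.675]
contact_force: [-0.6, 0.4, 0.0]
gripper_width: 0.088
grip_force: 0.0
```

Run:
```python
from h import *
f=imaging.grab_frame("side"); cv2.imwrite("pics/j.png",cv2.resize(f["color"][140:240,245:345,::-1],(600,600),interpolation=cv2.INTER_CUBIC))
s=bot.get_state(); print(s["position"],s["gripper_width"])
```

```text
[0.56351872 0.03726864 0.16547576] 0.08770028981356877
```

View pics/j.png

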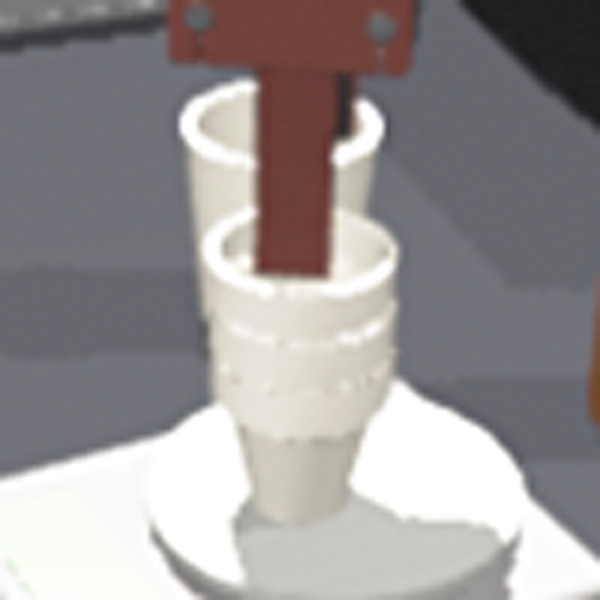

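The stack is unchanged and home (the press stopped at the expected 0.148 rim height). I descend so the pads bracket the lowest collar, then grip.

Call:
jog_arm:
  hand: [1,1,1,1,1,1,1]
  offset:
    - [0.1,0,-2]
    - [0.1,0,-4]
    - [0.1,0,-6]
    - [0.1,0,-7.5]
    - [0.1,0,-8.2]
    - [0.1,0,-8.4]
    - [0.1,0,-8.4]
  twist:
    - [0,0,0]
    - [0,0,0]
    - [0,0,0]
    - [0,0,0]
    - [0,0,0]
    - [0,0,0]
    - [0,0,0]

```text
t: 17.55
position: [0.5649, 0.0373, 0.0818]
tool_rot: [3.141, 0.0, 2.675]
contact_force: [0.4, -0.1, 0.1]
gripper_width: 0.0882
grip_force: 0.0
```

Call:
jog_arm:
  hand: [0.5,0.5,0.5,0.5,0.5,0.5,0.5,0.5]
  offset:
    - [0,0,0]
    - [0,0,0]
    - [0,0,0]
    - [0,0,0]
    - [0,0,0]
    - [0,0,0]
    - [0,0,0]
    - [0,0,0]
  twist:
    - [0,0,0]
    - [0,0,0]
    - [0,0,0]
    - [0,0,0]
    - [0,0,0]
    - [0,0,0]
    - [0,0,0]
    - [0,0,0]
  grip_force: 20

```text
t: 18.35
position: [0.565, 0.0374, 0.0821]
tool_rot: [3.141, 0.001, 2.675]
contact_force: [-1.6, 0.1, 6.2]
gripper_width: 0.0602
grip_force: 20.0
```

Call:
jog_arm:
  hand: [0.5,0.5,0.5,0.5,0.5,0.5,0.5,0.5]
  offset:
    - [0,0,0.3]
    - [0,0,0.8]
    - [0,0,1.6]
    - [0,0,2.6]
    - [0,0,3.8]
    - [0,0,5]
    - [0,0,6.2]
    - [0,0,7.2]
  twist:
    - [0,0,0]
    - [0,0,0]
    - [0,0,0]
    - [0,0,0]
    - [0,0,0]
    - [0,0,0]
    - [0,0,0]
    - [0,0,0]

```text
t: 19.15
position: [0.5649, 0.0373, 0.1552]
tool_rot: [3.141, 0.001, 2.675]
contact_force: [0.5, 0.6, -1.3]
gripper_width: 0.0598
grip_force: 20.0
```

Call:
jog_arm:
  hand: [0.5,0.5,0.5,0.5,0.5,0.5,0.5,0.5]
  offset:
    - [0,0,0.7]
    - [0,0,1]
    - [0,0,1]
    - [0,0,1]
    - [0,0,1]
    - [0,0,1]
    - [0,0,1]
    - [0,0,1]
  twist:
    - [0,0,0]
    - [0,0,0]
    - [0,0,0]
    - [0,0,0]
    - [0,0,0]
    - [0,0,0]
    - [0,0,0]
    - [0,0,0]

```text
t: 19.95
position: [0.5645, 0.0373, 0.1635]
tool_rot: [-3.141, -0.0, 2.675]
contact_force: [-0.5, 1.2, -1.6]
gripper_width: 0.0598
grip_force: 20.0
```

Run:
```python
from h import *
f=imaging.grab_frame("side"); cv2.imwrite("pics/k.png",cv2.resize(f["color"][100:240,225:365,::-1],(560,560),interpolation=cv2.INTER_CUBIC))
s=bot.get_state(); print(s["position"],s["tool_rot"],s["gripper_width"],s["grip_force"],s["contact_force"],proj(f,[.564,.037,.134]))
```

```text
[0.56455249 0.03726812 0.16352236] [-3.14144812e+00 -2.31031716e-04  2.67478990e+00] 0.059387179103454354 19.999733345734967 [ 0.20033434  0.1632057  -1.06481517] [295.53463822 187.6329978 ]
```

View pics/k.png

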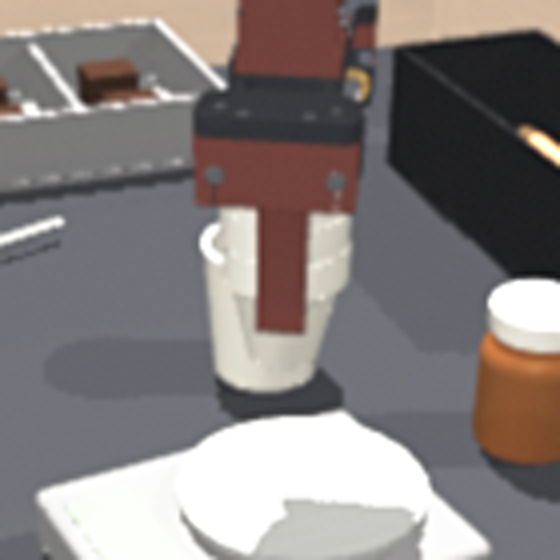

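The pan is empty. All three pots hang level in the gripper about 8 cm above it, and the measured load is about 1.3 N, which matches three pots.

```bash
python3 -c "
from workcell import bot
print(bot.hand_in())"
```

```text
the job is handed in; nothing more can be done
None
```

I nested both loose pots in the pot on the pan, lifted the three-pot stack level to about 8 cm above it, and handed the job in with the gripper still holding it steady.

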